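# Unstack the jars onto the lazy susan

### The arm

A 6-joint arm with a two-finger parallel gripper is mounted at the origin on the work surface. World frame = base frame: x ahead of the robot, y to its left, z up, the work surface at z = 0. Lengths are in mm, angles in degrees, forces in N, time in s.
With the tool pointing down it reaches from about 375 to 825 mm from the base axis. Payload 5.5 kg.
Tool frame: the origin (TCP) lies on the centre line of the jaws, within the pads' length; the fingertips stand 25 mm ahead of it and the grasp point (between the pads) lies 6 mm ahead of it (manip.nose_length is the distance from the TCP to the fingertips, in mm); z points along the fingers, y is the line along which they close (so a half turn about z gives the same grasp; the last joint's range is limited). The gripper opens to 85 mm and grips with 20 to 120 N. Pads are 22 mm wide; open, the fingers measure 114 mm over their backs; the gripper's body (76 mm by 85 mm) begins 54 mm behind the grasp point. The pads swing forward as they close: fully open they stand 13 mm farther back than shut.
Start: joints at [-68.468, 17.962, -2.699, 69.339, 0, 90], TCP at [220.206, -558.125, 256.299] pointing down, gripper open.
Joint ranges: [-152.73, 152.73], [-39.44, 99.34], [-58.76, 71.6], [-118.89, 123.64], [-81.53, 83.1], [-180, 180]. Speed limits (degrees/s): [136.94, 136.94, 172.46, 180, 180, 180].

### API

Orientations are given as [roll, pitch, yaw] about the fixed x, y, z axes, in that order (R = Rz(yaw) Ry(pitch) Rx(roll)).
In Python, from plant import manip gives the robot as it stands.
- The arm moves only by the shell command python3 -m inch 'ROWS' [OPENING]. ROWS is JSON, a list of rows, each an object with "linear": the shift along the tool's x, y, z in cm, a list of three; "yaw": the turn about the tool's z in degrees. In form: [{"linear": [tx, ty, tz], "yaw": yaw}, ...]. A call has 1 to 5 rows; each row is the pose to reach, as a shift and turn from the pose commanded when the call began, along the tool's axes at that moment; what a row does not reach only later rows make up. A row lasts 1/8 s, in which the tool goes at most 62.5 mm and 10.7 degrees, less where a joint would pass 70% of its speed; a pose out of reach is approached as far as the arm can. A call with a gripper value outside its range is refused whole. OPENING is the finger opening in cm, from 0 to 8.54, set as the call begins (- or left out, the last holds). The fingers move at their own pace and stop on an object; the grip force is fixed at half the most. Time passes only in rows, so rows that repeat a pose let the fingers close. It gives the time, the measured TCP pose, the force, the opening and the grip force at its end, in the units of the state.
- manip.state(): the state, without advancing time (a new reading comes with each control period).
- manip.capture(name): name is "scene" or "top" or "wrist"; returns (picture, depth): 420x560x3 uint8, blue, green, red; 420x560 float32, mm along the optical axis (not along the pixel's ray), 0 where there is no reading.
- manip.get_calibration(name): a dict with "intrinsics" (3x3 intrinsics, pixels), "k1" (the pictures are not rectified: a ray, as slopes to the right and down, at radius r is drawn at 1 + k1 r^2 times it, then the intrinsics apply), "extrinsics" (4x4, takes a point from camera to world coordinates); the wrist camera has in their place "mount" (4x4, takes a point from camera to tool coordinates, whose origin is the TCP and whose axes are the flange's). Camera axes: x right, y down, z forward; pixel columns grow to the right and rows downward; lengths in mm; the calibration is good to about 2 mm. A picture is of the moment at which its call begins: read the wrist's pose just before it. get_calibration takes no time and is no camera call.
- manip.job_done(): hands the job in; it is judged then, once.
The state is a dict: "t": time; "joints": joint angles; "dq": joint speeds; "tau": joint torques, N m; "position": TCP position; "eef_rot": TCP orientation; "ft_force": force on the tool from outside, world axes, zero at the start; "torque": the same for the moment, N m; "opening": opening from 0.0 (shut) to 1.0 (fully open); "grip_force": force on a finger pad.
Only numpy, scipy, OpenCV 4.12 (cv2) and the standard library are available. Lean on these libraries where they do the work, as an engineer would, in place of code of your own. Each camera call takes 0.05 s, during which the arm holds its last target. There are 200 camera calls.

### The job

Take the stack of jars apart from the top down and stand each thing in the turntable ring of its own size: the funnel, wide end down, in the smallest ring, then the small jar in the second smallest, the middle-sized jar in the second largest and the large jar in the largest. Set each one down gently and upright on the disc inside its ring, without dropping it, and let go of it before taking the next. Leave the mortar and the tea strainer where they stand.

Things in the scene. Friction and masses are not known exactly. Their poses are not given: they have to be found in the camera images.
- funnel: Small green plastic funnel standing upside down, wide end down, on top of the stack: mouth 34 mm in diameter (rim band 4 mm high) then a cone up to a straight stem 12 mm in diameter from 22 mm to 52 mm above the mouth; about 20 g. Grip it by the stem. Origin: centre of the mouth's plane; z towards the stem's end.
- jar_small: Squat round glass jar with a flat black twist cap, straight sides. The small jar of the stack: 44 mm in diameter, 40 mm tall with its cap (cap 14 mm), about 90 g. Stands on the middle-sized jar's cap, the funnel on its own cap. Origin: centre of its underside; z up.
- jar_medium: Squat round glass jar with a flat black twist cap, straight sides. The middle-sized jar of the stack: 56 mm in diameter, 46 mm tall with its cap (cap 14 mm), about 150 g. Stands on the large jar's cap, under the small jar. Origin: centre of its underside; z up.
- jar_large: Squat round glass jar with a flat black twist cap, straight sides. The large jar of the stack: 68 mm in diameter, 52 mm tall with its cap (cap 14 mm), about 220 g. Stands on the shelf at the bottom of the stack. Origin: centre of its underside; z up.
- ring_tiny: The smallest ring, white plastic, fixed to the turntable's 300 mm pine disc (top 32 mm above the shelf; latched, does not turn; steel knob 22 mm wide, 18 mm high at its middle). Inner diameter 46 mm, outer 53 mm, 6 mm high; the disc is its floor. The four rings lie about 88 mm from the disc's middle, a quarter turn apart, in any order. Origin: ring centre at disc-top level; z up.
- ring_small: The second smallest ring, white plastic, fixed to the turntable's 300 mm pine disc (top 32 mm above the shelf; latched, does not turn; steel knob 22 mm wide, 18 mm high at its middle). Inner diameter 56 mm, outer 63 mm, 6 mm high; the disc is its floor. The four rings lie about 88 mm from the disc's middle, a quarter turn apart, in any order. Origin: ring centre at disc-top level; z up.
- ring_medium: The second largest ring, white plastic, fixed to the turntable's 300 mm pine disc (top 32 mm above the shelf; latched, does not turn; steel knob 22 mm wide, 18 mm high at its middle). Inner diameter 68 mm, outer 75 mm, 6 mm high; the disc is its floor. The four rings lie about 88 mm from the disc's middle, a quarter turn apart, in any order. Origin: ring centre at disc-top level; z up.
- ring_large: The largest ring, white plastic, fixed to the turntable's 300 mm pine disc (top 32 mm above the shelf; latched, does not turn; steel knob 22 mm wide, 18 mm high at its middle). Inner diameter 80 mm, outer 87 mm, 6 mm high; the disc is its floor. The four rings lie about 88 mm from the disc's middle, a quarter turn apart, in any order. Origin: ring centre at disc-top level; z up.
- mortar: White ceramic mortar, a heavy open bowl 92 mm across the rim and 50 mm high, standing on the shelf at least 11 cm, centre to centre, from the stack. Not to be moved. Origin: centre of its underside; z up.
- strainer: Steel tea strainer cup, 60 mm across the rim, 34 mm high, with two flat ears to 94 mm across, standing on the shelf at least 11 cm, centre to centre, from the stack. Not to be moved. Origin: centre of its underside; z up.
Mind the look-alikes: they are no part of the job. Leave any blue, green or yellow look-alike of the jar_large alone.

How it is judged (in metres and radians):
On the way, in this order (a step that is already met when the one before it is completed fails the run):
1. the funnel stands in the smallest ring, let go (horizontal distance between funnel and ring_tiny below 0.01 m and z of funnel in the frame of ring_tiny between -0.003 and 0.003 m and angle between funnel's own z axis and vertical below 0.1 rad and contact force between the fingers and funnel below 0.2 N), for 0.2 s.
2. the small jar stands in the second smallest ring, let go (horizontal distance between jar_small and ring_small below 0.01 m and z of jar_small in the frame of ring_small between -0.003 and 0.003 m and angle between jar_small's own z axis and vertical below 0.1 rad and contact force between the fingers and jar_small below 0.2 N), for 0.2 s.
3. the middle-sized jar stands in the second largest ring, let go (horizontal distance between jar_medium and ring_medium below 0.01 m and z of jar_medium in the frame of ring_medium between -0.003 and 0.003 m and angle between jar_medium's own z axis and vertical below 0.1 rad and contact force between the fingers and jar_medium below 0.2 N), for 0.2 s.
4. the large jar stands in the largest ring, let go (horizontal distance between jar_large and ring_large below 0.01 m and z of jar_large in the frame of ring_large between -0.003 and 0.003 m and angle between jar_large's own z axis and vertical below 0.1 rad and contact force between the fingers and jar_large below 0.2 N), for 0.2 s.
At the end, for the whole second after the job is handed in: Funnel, small, middle-sized and large jar each stand upright (within 0.1 rad), released and at rest on the disc inside the smallest, second smallest, second largest and largest ring (centres within 10 mm, height within 3 mm); mortar and strainer within 20 mm of where they started (all of step 1 and all of step 2 and all of step 3 and all of step 4 and linear speed of each of funnel, jar_small, jar_medium, jar_large below 0.02 m/s and angular speed of each of funnel, jar_small, jar_medium, jar_large below 0.2 rad/s and distance of each of mortar, strainer from where it was at the start of the episode below 0.02 m); the robot touches nothing.
It fails at once if the mortar or the strainer is moved more than 20 mm (distance of any of mortar, strainer from where it was at the start of the episode above 0.02 m).
It fails at once if the funnel or a jar is dropped (falls free faster than 0.6 m/s, from about 20 mm or more) ((contact force between the fingers and funnel below 0.05 N and linear speed of funnel above 0.6 m/s) or (contact force between the fingers and jar_small below 0.05 N and linear speed of jar_small above 0.6 m/s) or (contact force between the fingers and jar_medium below 0.05 N and linear speed of jar_medium above 0.6 m/s) or (contact force between the fingers and jar_large below 0.05 N and linear speed of jar_large above 0.6 m/s)).
It fails at once if a jar is taken more than 30 mm from its place while the thing that stood on it is not in its own ring ((distance of jar_small from where it was at the start of the episode above 0.03 m and horizontal distance between funnel and ring_tiny above 0.015 m) or (distance of jar_medium from where it was at the start of the episode above 0.03 m and horizontal distance between jar_small and ring_small above 0.015 m) or (distance of jar_large from where it was at the start of the episode above 0.03 m and horizontal distance between jar_medium and ring_medium above 0.015 m)).
It also fails if it takes over 115 s, if anything falls off the work surface, if the arm or the gripper's body presses on something with over 40 N, if the wrist force passes 120 N, or if a joint passes its speed limit or range.

## Working session

There is one attempt and no reset: what is moved stays moved. The work goes in short steps, Python scripts to look and compute and a shell command to move; the robot and the scene stay as the last step left them, time stands still between calls to the robot, and variables do not carry over. Pictures are saved under pics/ and viewed, at most 17 in all, crops included, and the job is handed in when it is done.

```bash
mkdir -p pics; ls
python3 - <<'E'
from plant import manip
import cv2,numpy as np
s=manip.state();print(s)
for n in("scene","top"):
    p,d=manip.capture(n);cv2.imwrite(f"pics/{n}0.png",p);np.save(f"pics/{n}0.npy",d)
    print(n,manip.get_calibration(n))
print(manip.get_calibration("wrist"),manip.nose_length)
E
```

```text
pics
{'t': 0.0, 'joints': array([-6.84689475e+01,  1.80041642e+01, -2.75502337e+00,  6.93396227e+01,
       -1.73377922e-03,  9.00010859e+01]), 'dq': array([ 0.03496749,  0.01993793, -0.06806539,  0.01982819, -0.08126158,
        0.01733983]), 'tau': array([-1.02684600e-03, -5.39590859e+01,  3.39746761e+01,  1.93270046e-02,
       -1.99068290e-04,  1.36070466e-05]), 'position': array([ 219.99581484, -557.63071213,  255.42872715]), 'eef_rot': array([-1.79901190e+02,  1.73564940e-03,  2.15299696e+01]), 'ft_force': array([ 0.25606961, -0.4897662 ,  0.33627875]), 'torque': array([0.00027753, 0.0032874 , 0.02223707]), 'grip_force': 0.0, 'opening': 1.0051028695757585}
scene {'intrinsics': array([[472.55611727,   0.        , 277.16482658],
       [  0.        , 472.55611727, 211.08467145],
       [  0.        ,   0.        ,   1.        ]]), 'k1': 0.020724152551695938, 'extrinsics': array([[-6.86091905e-01,  4.96930932e-01, -5.31354446e-01,
         1.00922052e+03],
       [ 7.27475068e-01,  4.60970550e-01, -5.08218632e-01,
         4.65580072e+02],
       [-7.61080713e-03, -7.35231801e-01,
[... 542 characters left out ...]
-1.03107295e-01, -9.94665767e-01,
         1.20112718e+03],
       [ 0.00000000e+00,  0.00000000e+00,  0.00000000e+00,
         1.00000000e+00]])}
{'intrinsics': array([[329.49690194,   0.        , 280.93662663],
       [  0.        , 329.49690194, 208.41592322],
       [  0.        ,   0.        ,   1.        ]]), 'k1': -0.05593923314540028, 'mount': array([[ 1.09500936e-03, -9.53337765e-01, -3.01903804e-01,
         7.79672711e+01],
       [ 9.99999384e-01,  9.89794457e-04,  5.01485054e-04,
        -6.98435728e-01],
       [-1.79261928e-04, -3.01904168e-01,  9.53338262e-01,
        -1.17731487e+02],
       [ 0.00000000e+00,  0.00000000e+00,  0.00000000e+00,
         1.00000000e+00]])} 25.0
```

View pics/scene0.png

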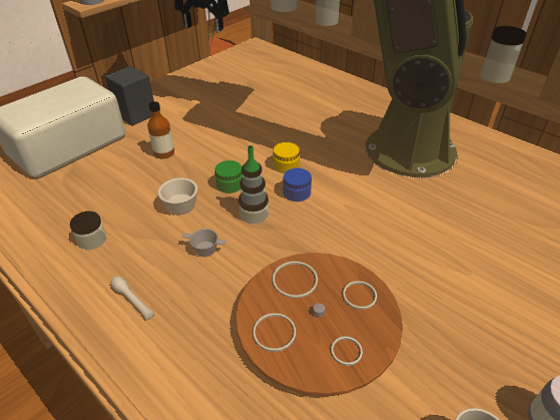

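View pics/top0.png

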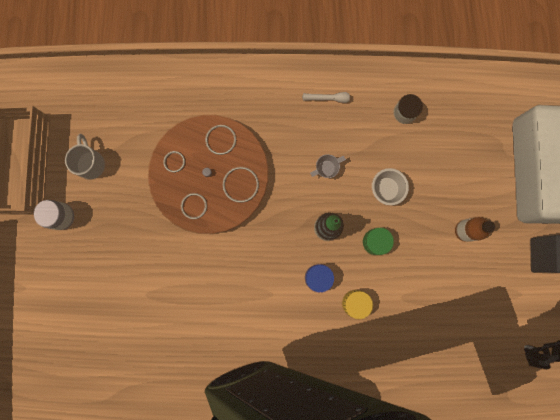

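The scene view shows the stack at about (252,185), the funnel's stem at (250,155), and the disc centred at (318,310) with four rings. In the top view the stack is at (331,226) and the rings, smallest to largest, are at (174,161), (194,206), (221,139) and (241,184).

Several things could be taken for jar_large:
- green at top (379,241)
- blue at top (320,278)
- yellow at top (358,305)
- a lone black-capped jar at top (409,107)

Only the stack at (331,226) has caps stacked under a funnel, so that is the one.

```bash
cat > h.py <<'E'
from plant import manip
import cv2,numpy as np
from scipy.spatial.transform import Rotation as R
def tool():
    s=manip.state();T=np.eye(4);T[:3,:3]=R.from_euler('xyz',s['eef_rot'],degrees=True).as_matrix();T[:3,3]=s['position'];return T
def cal(n,T=None):
    c=manip.get_calibration(n);return c['intrinsics'],c['k1'],(c['extrinsics'] if n!='wrist' else T@c['mount'])
def onplane(C,px,z):
    K,k,E=C;px=np.atleast_2d(px).astype(float)
    a=cv2.undistortPoints(px.reshape(-1,1,2),K,np.array([k,0,0,0.]))[:,0]
    d=np.c_[a,np.ones(len(a))]@E[:3,:3].T;o=E[:3,3]
    return o+d*((z-o[2])/d[:,2])[:,None]
def cloud(C,depth,mask):
    K,k,E=C;v,u=np.nonzero(mask&(depth>0))
    a=cv2.undistortPoints(np.c_[u,v].astype(float).reshape(-1,1,2),K,np.array([k,0,0,0.]))[:,0]
    return (np.c_[a,np.ones(len(a))]*depth[v,u][:,None])@E[:3,:3].T+E[:3,3],np.c_[u,v]
def circ(P):  # centre,diameter of points in xy
    (x,y),d=cv2.fitEllipse(P[:,:2].astype(np.float32))[:2];return np.r_[x,y,d].round(1)
def rings(p,C,zmin=38):
    "white low-saturation blobs, outer contours cast on the ring-top plane"
    h=cv2.cvtColor(p,cv2.COLOR_BGR2HSV);m=((h[...,1]<95)&(h[...,2]>110)).astype(np.uint8)
    m=cv2.morphologyEx(m,cv2.MORPH_CLOSE,np.ones((3,3)))
    out=[]
    for c in cv2.findContours(m,cv2.RETR_EXTERNAL,cv2.CHAIN_APPROX_NONE)[0]:
        if len(c)<30: continue
        P=onplane(C,c[:,0],zmin);q=circ(P)
        if 45<q[2:].min() and q[2:].max()<100: out.append((q,c[:,0].mean(0).round()))
    return out
E
python3 - <<'E'
from h import *
for n in("scene","top"):
    p=cv2.imread(f"pics/{n}0.png");d=np.load(f"pics/{n}0.npy");C=cal(n)
    for r in rings(p,C):print(n,*r)
    h=cv2.cvtColor(p,cv2.COLOR_BGR2HSV)
    g=(h[...,0]>45)&(h[...,0]<85)&(h[...,1]>100)
    P,uv=cloud(C,d,g);k=P[:,2]>142
    print('funnel',k.sum(),P[k].mean(0),P[k].max(0),uv[k].mean(0)); 
    k=P[:,2]>170;print(P[k].mean(0),k.sum())
    dd=np.ones(d.shape,bool);P,uv=cloud(C,d,dd)
    for z in(52,98,138):
        k=(abs(P[:,2]-z)<6)&(np.hypot(*(P[:,:2]-[368,-130]).T)<60);print(z,P[k].mean(0),k.sum())
E
```

```text
scene [623.2 253.6  51.   52.3] [346. 351.]
scene [679.6 139.7  73.3  74.5] [274. 332.]
scene [513.5 201.   61.3  63. ] [360. 295.]
scene [567.6  87.8  85.   87.4] [295. 279.]
scene [ 618.6 -120.9   54.4   81.5] [204. 240.]
scene [ 774.8 -299.2   60.3   71.1] [ 91. 237.]
scene [ 488.2 -100.4   56.9   66. ] [255. 214.]
scene [ 464.4 -474.9   61.    93. ] [162. 142.]
funnel 178 [ 471.97235054 -122.17181659  158.05163441] [ 482.76063431 -110.93187399  191.57123349] [251.01685393 161.51123596]
[ 470.62755696 -123.80166557  182.46204882] 38
52 [ 346.08348198 -106.2722442    51.06431801] 379
98 [nan nan nan] 0
138 [nan nan nan] 0
top [ 461.3 -479.2   50.8   59.2] [464. 230.]
top [489.6 572.7  64.9  68.1] [ 46. 214.]
top [512.4 197.8  60.6  61.2] [194. 206.]
top [ 566.1 -282.5   89.6   90.4] [390. 186.]
top [566.9  84.8  84.8  85.4] [240. 184.]
top [581.9 -64.7  47.7  77.6] [316. 167.]
top [622.6 250.4  50.5  50.9] [174. 161.]
top [633.2 492.7  73.5  94.3] [ 79. 156.]
top [678.9 136.3  73.1  73.2] [220. 139.]
funnel 102 [ 465.83899293 -122.90188564  157.37387225] [ 481.04466506 -113.39747658  193.65378684] [330.90196078 222.44117647]
[ 466.05430444 -127.68740339  187.31297185] 17
52 [ 343.34152779 -109.82523503   52.41091488] 549
98 [nan nan nan] 0
138 [nan nan nan] 0<stdin>:12: RuntimeWarning: Mean of empty slice.
  ret = um.true_divide(
```

```bash
python3 -m inch '[{"linear":[4,-3,-6],"yaw":0},{"linear":[8,-6.5,-7.4],"yaw":0},{"linear":[12.5,-10,-7.4],"yaw":0},{"linear":[17,-13.5,-7.4],"yaw":0},{"linear":[21,-16.7,-7.4],"yaw":0}]'
python3 -m inch '[{"linear":[4.5,-3.5,0],"yaw":0},{"linear":[9,-7.5,0],"yaw":0},{"linear":[13.5,-11,0],"yaw":0},{"linear":[18.2,-14.6,0],"yaw":0},{"linear":[18.2,-14.6,0],"yaw":0}]'
python3 - <<'E'
from h import *
print(manip.state()['position'],manip.state()['eef_rot'])
T=tool();p,d=manip.capture("wrist");cv2.imwrite("pics/w1.png",p);np.save("pics/w1.npy",d);np.save("pics/w1T.npy",T)
E
```

```text
t: 0.72
position: [354.9, -323.8, 330.2]
eef_rot: [-180.0, -0.0, 21.5]
ft_force: [1.2, -0.0, -0.2]
opening: 1.0
grip_force: 0.0
t: 1.35
position: [471.2, -119.8, 329.8]
eef_rot: [-179.9, 0.0, 21.9]
ft_force: [-0.2, -0.5, 0.1]
opening: 0.999
grip_force: 0.0
[ 471.22110888 -119.84313997  329.7680499 ] [-1.79937331e+02  5.49756403e-03  2.18903150e+01]
```

View pics/w1.png

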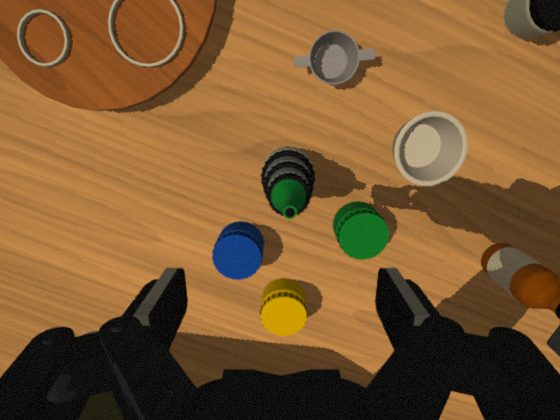

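The wrist view shows the funnel's stem end at (290,211) above the stacked black caps (288,175). The look-alikes stand apart: blue (238,250), green (361,230) and yellow (284,307).

Run:
```python
from h import *
T0=np.load("pics/w1T.npy");p=cv2.imread("pics/w1.png");d=np.load("pics/w1.npy")
print(manip.state()['position'],manip.state()['eef_rot'])
cv2.imwrite("pics/w1c.png",cv2.resize(p[130:230,240:340],None,fx=5,fy=5,interpolation=cv2.INTER_CUBIC))
C=cal('wrist',T0);P,uv=cloud(C,d,np.ones(d.shape,bool))
near=np.hypot(*(P[:,:2]-[470,-123]).T)<60
for a,b in((184,200),(165,184),(145,160),(135,141),(94,101),(47,56)):
    k=near&(P[:,2]>a)&(P[:,2]<b);print(a,k.sum(),P[k].mean(0).round(1),np.ptp(P[k],axis=0).round(1),((P[k].max(0)+P[k].min(0))/2).round(1),uv[k].mean(0).round(1))
for r in rings(p,C):print(*r)
print(onplane(C,[[290,211]],190))
```

```text
[ 470.30663799 -121.55220797  329.80301611] [-1.79976201e+02  5.93716207e-02  2.17622307e+01]
184 184 [ 468.3 -127.   189.8] [11.6 11.8  8.6] [ 467.7 -127.3  188.4] [288.6 210.5]
165 78 [ 471.7 -125.4  174.5] [ 6.4 11.  18.5] [ 470.4 -126.9  174.5] [288.  200.9]
145 544 [ 471.5 -125.5  151.3] [30.3 30.8 15. ] [ 467.8 -127.5  152.5] [287.5 194.1]
135 453 [ 471.  -127.1  137.9] [43.4 42.9  5.8] [ 466.9 -127.9  137.9] [288.6 191.4]
94 396 [ 478.7 -122.9   97.9] [47.6 54.4  6.9] [ 469.4 -128.7   97.5] [286.9 174.3]
47 425 [ 483.8 -121.3   51.9] [55.  66.8  9. ] [ 472.8 -128.5   51.5] [286.6 162.2]
[ 564.7 -282.4   91.    93.3] [430. 148.]
[ 615.  -126.9   53.3   80. ] [334.  57.]
[512.6 199.8  60.9  61.2] [42. 37.]
[566.8  86.3  83.1  83.3] [146.  37.]
[[ 468.3454453  -128.26048268  190.        ]]
```

View pics/w1c.png

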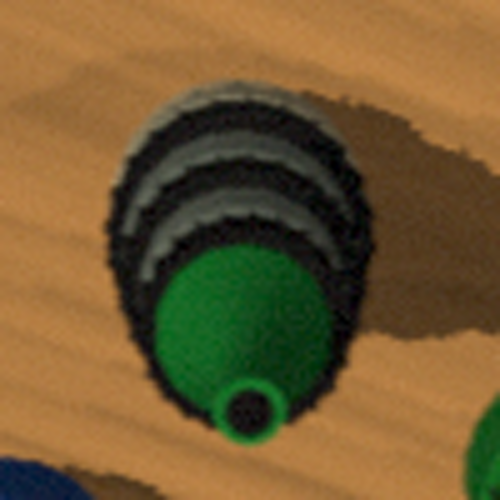

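The crop confirms it: a funnel with an open stem end stands on three concentric black caps. I'll re-measure now that the arm has settled.

```bash
cat >> h.py <<'E'
def stack(levels,c=(468,-127),save=None):
    T=tool();p,d=manip.capture("wrist")
    if save: cv2.imwrite(f"pics/{save}.png",p)
    C=cal('wrist',T);P,uv=cloud(C,d,np.ones(d.shape,bool));near=np.hypot(*(P[:,:2]-c).T)<60
    print('tool',T[:3,3].round(1),manip.state()['eef_rot'].round(2),manip.state()['t'])
    for a,b in levels:
        k=near&(P[:,2]>a)&(P[:,2]<b)
        if k.sum()>10:print(a,k.sum(),((P[k].max(0)+P[k].min(0))/2).round(1),np.ptp(P[k],axis=0).round(1))
    for r in rings(p,C):print('ring',*r)
    return p,d,C
E
python3 - <<'E'
from h import *
stack([(184,200),(135,141),(94,101)])
E
```

```text
tool [ 470.3 -121.6  329.8] [-1.7999e+02  7.0000e-02  2.1630e+01] 1.45
184 187 [ 467.6 -127.4  188.2] [11.7 11.5  8.2]
135 440 [ 467.1 -128.1  137.9] [42.7 42.7  5.8]
94 391 [ 469.6 -128.2   97.1] [48.3 54.5  6.2]
ring [ 335.9 -107.1   67.3   70. ] [232. 276.]
ring [ 564.9 -282.2   91.1   93.2] [429. 146.]
ring [ 615.2 -126.8   53.3   80.2] [333.  55.]
ring [512.7 200.   60.8  61.2] [40. 36.]
ring [566.9  86.6  83.   83.3] [144.  36.]
```

```bash
python3 -m inch '[{"linear":[-0.2,0.2,3],"yaw":0},{"linear":[-0.4,0.4,6.5],"yaw":0},{"linear":[-0.4,0.4,10],"yaw":0},{"linear":[-0.4,0.4,10.2],"yaw":0},{"linear":[-0.4,0.4,10.2],"yaw":0}]' 4
python3 - <<'E'
from h import *
stack([(184,200)],save='w2')
E
```

```text
t: 2.08
position: [467.7, -129.3, 229.3]
eef_rot: [180.0, -0.0, 21.4]
ft_force: [0.2, -0.2, 0.2]
opening: 0.467
grip_force: 0.0
tool [ 467.7 -129.3  229.3] [ 1.7993e+02 -9.0000e-02  2.1460e+01] 2.125
184 459 [ 467.7 -127.4  188.2] [12.1 11.8  8.3]
ring [ 614.  -128.4   48.9   78.4] [338.  33.]
ring [567.7  87.   83.5  84.6] [90. 28.]
```

View pics/w2.png

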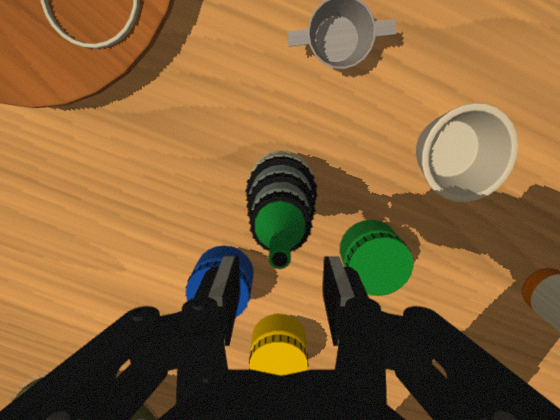

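The stem end (279,259) lies between the pads (240 and 325), so the tool is centred. Next I descend and grip.

```bash
python3 -m inch '[{"linear":[0,-0.05,2],"yaw":0},{"linear":[0,-0.05,3.5],"yaw":0},{"linear":[0,-0.05,4],"yaw":0},{"linear":[0,-0.05,4],"yaw":0},{"linear":[0,-0.05,4],"yaw":0}]' 4
python3 -m inch '[{"linear":[0,0,0],"yaw":0},{"linear":[0,0,0],"yaw":0},{"linear":[0,0,0],"yaw":0},{"linear":[0,0,0],"yaw":0},{"linear":[0,0,0],"yaw":0}]' 0.6
```

```text
t: 2.75
position: [468.0, -127.9, 188.9]
eef_rot: [180.0, -0.0, 21.5]
ft_force: [-0.9, 0.2, 0.4]
opening: 0.468
grip_force: 0.0
t: 3.38
position: [467.9, -127.9, 188.7]
eef_rot: [180.0, -0.0, 21.5]
ft_force: [-0.3, 0.6, 3.4]
opening: 0.118
grip_force: 58.6
```

```bash
python3 -m inch '[{"linear":[0,0,-0.5],"yaw":0},{"linear":[0,0,-1.5],"yaw":0},{"linear":[1,-1,-2.5],"yaw":0},{"linear":[3,-3.1,-3],"yaw":0},{"linear":[5.6,-5.9,-3],"yaw":0}]'
python3 -m inch '[{"linear":[2.7,-2.8,0],"yaw":0},{"linear":[5.4,-5.6,0],"yaw":0},{"linear":[8.1,-8.4,0],"yaw":0},{"linear":[10.8,-11.2,0],"yaw":0},{"linear":[13.5,-14,0],"yaw":0}]'
python3 -m inch '[{"linear":[2.7,-2.8,0],"yaw":0},{"linear":[5.2,-5.5,0],"yaw":0},{"linear":[7.5,-7.9,0],"yaw":0},{"linear":[8.9,-9.3,0],"yaw":0},{"linear":[9.3,-9.7,0],"yaw":0}]'
python3 -m inch '[{"linear":[0,0,0],"yaw":0},{"linear":[0,0,0],"yaw":0},{"linear":[0,0,0],"yaw":0}]'
python3 - <<'E'
from h import *
p,d,C=stack([],save='w3')
E
```

```text
t: 4.0
position: [499.0, -51.3, 219.6]
eef_rot: [180.0, -0.1, 21.5]
ft_force: [1.2, 1.3, -0.4]
opening: 0.113
grip_force: 58.5
t: 4.62
position: [572.6, 129.7, 218.9]
eef_rot: [-180.0, -0.0, 21.6]
ft_force: [0.7, -0.2, -0.6]
opening: 0.115
grip_force: 58.5
t: 5.25
position: [624.0, 251.5, 218.3]
eef_rot: [-179.9, -0.0, 21.9]
ft_force: [0.8, -0.2, -0.3]
opening: 0.113
grip_force: 58.5
t: 5.62
position: [623.9, 248.8, 218.6]
eef_rot: [-179.9, -0.0, 21.7]
ft_force: [0.0, 0.7, -0.2]
opening: 0.114
grip_force: 58.5
tool [623.9 248.8 218.6] [-179.88   -0.     21.74] 5.675
ring [569.3  88.6  80.7  83.7] [410. 283.]
ring [623.4 253.2  51.7  51.9] [277. 190.]
ring [680.  140.2  69.7  71.2] [412. 165.]
```

View pics/w3.png

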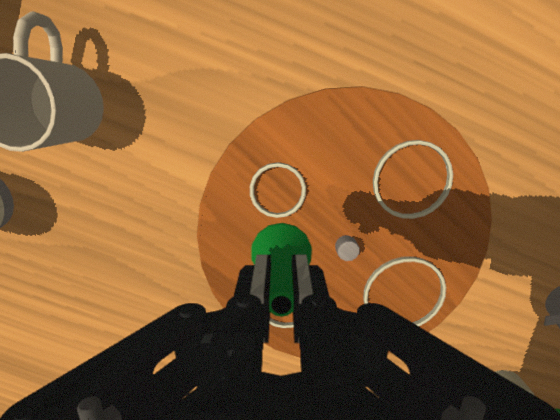

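The funnel hangs upright with its stem between the pads (282,300). The smallest ring is at (277,190). I'll go down partway and recheck.

```bash
python3 -m inch '[{"linear":[0,0,2],"yaw":0},{"linear":[0,0,5],"yaw":0},{"linear":[0,0,8],"yaw":0},{"linear":[0,0,10.5],"yaw":0},{"linear":[0,0,11.5],"yaw":0}]'
python3 -m inch '[{"linear":[0,0,0.3],"yaw":0},{"linear":[0,0,0.3],"yaw":0},{"linear":[0,0,0.3],"yaw":0},{"linear":[0,0,0.3],"yaw":0},{"linear":[0,0,0.3],"yaw":0}]'
python3 - <<'E'
from h import *
p,d,C=stack([],save='w4')
E
```

```text
t: 6.3
position: [622.9, 248.9, 101.7]
eef_rot: [-179.9, 0.1, 21.8]
ft_force: [0.3, 0.3, -0.3]
opening: 0.12
grip_force: 58.5
t: 6.92
position: [624.1, 249.8, 100.7]
eef_rot: [-179.9, -0.0, 21.8]
ft_force: [-0.4, -0.7, -0.4]
opening: 0.113
grip_force: 58.5
tool [624.1 249.8 100.7] [-1.7988e+02 -2.0000e-02  2.1790e+01] 6.975
ring [623.3 253.2  49.1  50.3] [276. 227.]
ring [679.4 140.1  70.   72.9] [487. 223.]
```

View pics/w4.png

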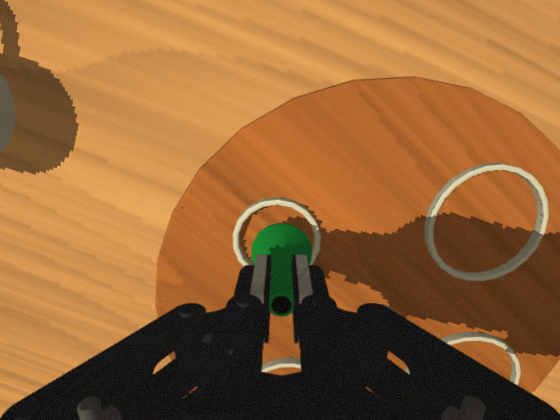

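```bash
python3 -m inch '[{"linear":[0.1,-0.3,0.3],"yaw":0},{"linear":[0.1,-0.3,0.8],"yaw":0},{"linear":[0.1,-0.3,1.3],"yaw":0},{"linear":[0.1,-0.3,1.6],"yaw":0},{"linear":[0.1,-0.3,1.7],"yaw":0}]'
python3 -m inch '[{"linear":[0,0,0.05],"yaw":0},{"linear":[0,0,0.1],"yaw":0},{"linear":[0,0,0.1],"yaw":0},{"linear":[0,0,0.1],"yaw":0}]'
python3 - <<'E'
from h import *
print(manip.state()['ft_force'],tool()[:3,3])
E
```

```text
t: 7.6
position: [623.9, 251.7, 82.9]
eef_rot: [-179.8, 0.0, 21.9]
ft_force: [-0.7, -0.6, -0.3]
opening: 0.116
grip_force: 58.5
t: 8.1
position: [624.2, 251.8, 82.8]
eef_rot: [-179.8, -0.0, 21.9]
ft_force: [-1.9, -1.1, 5.1]
opening: 0.115
grip_force: 59.0
[-1.93143676 -1.14051116  5.14696731] [624.20969406 251.80743284  82.8008559 ]
```

```bash
python3 -m inch '[{"linear":[0,0,-0.05],"yaw":0},{"linear":[0,0,-0.05],"yaw":0},{"linear":[0,0,-0.05],"yaw":0},{"linear":[0,0,-0.05],"yaw":0},{"linear":[0,0,-0.05],"yaw":0}]' 4
python3 -m inch '[{"linear":[0,0,-1],"yaw":0},{"linear":[0,0,-4],"yaw":0},{"linear":[0,0,-8],"yaw":0},{"linear":[0,0,-12],"yaw":0},{"linear":[0,0,-16],"yaw":0}]'
python3 - <<'E'
from h import *
p,d,C=stack([(78,90),(50,70),(33,37.5)],c=(623,252),save='w5')
h=cv2.cvtColor(p,cv2.COLOR_BGR2HSV);g=(h[...,0]>45)&(h[...,0]<85)&(h[...,1]>100)
P,uv=cloud(C,d,g)
for a,b in((80,90),(60,80),(40,52),(32,38)):
    k=(P[:,2]>a)&(P[:,2]<b);print(a,k.sum(),((P[k].max(0)+P[k].min(0))/2).round(1),np.ptp(P[k],axis=0).round(1))
E
```

```text
t: 8.72
position: [624.2, 251.8, 82.7]
eef_rot: [-179.8, 0.0, 21.9]
ft_force: [0.7, 0.4, -0.8]
opening: 0.467
grip_force: 0.0
t: 9.35
position: [624.3, 251.3, 245.1]
eef_rot: [-179.8, -0.1, 21.9]
ft_force: [0.9, 0.9, 0.2]
opening: 0.466
grip_force: 0.0
tool [624.3 251.3 245.1] [-179.82   -0.5    21.92] 9.4
78 158 [624.1 252.7  82.4] [11.7 11.7  8.2]
50 134 [624.3 252.9  59.9] [15.2 16.7 19.7]
33 1324 [623.4 252.   35.2] [118.4 117.2   4.5]
ring [512.6 200.3  62.2  63.5] [287. 291.]
ring [568.9  86.8  80.1  83.6] [406. 269.]
ring [622.8 252.9  49.7  49.8] [279. 185.]
ring [679.8 139.   70.3  71.6] [405. 164.]
80 112 [624.  252.7  83.4] [11.5 11.7  6.1]
60 64 [627.  253.1  70.1] [ 5.9 10.7 19.5]
40 395 [624.3 252.9  45.9] [28.6 28.6 11.8]
32 68 [622.1 252.2  35.2] [36.3 32.4  5.6]
```

View pics/w5.png

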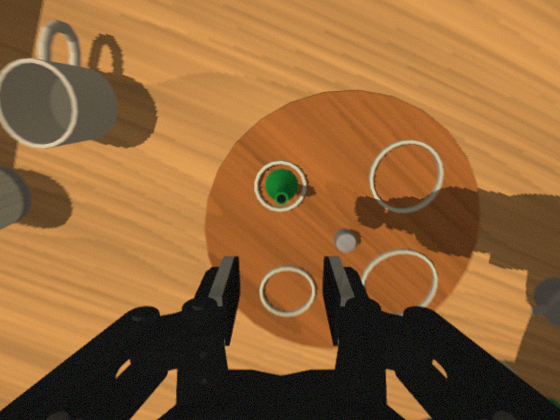

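The funnel stands upright inside the smallest ring (281,186), with its centre within 1.5 mm. Next is the small jar.

```bash
python3 -m inch '[{"linear":[-3,3.1,-1],"yaw":0},{"linear":[-7,7.3,-2],"yaw":0},{"linear":[-11,11.5,-2],"yaw":0},{"linear":[-15,15.7,-2],"yaw":0},{"linear":[-19,19.9,-2],"yaw":0}]' 7
python3 -m inch '[{"linear":[-3.5,3.6,0],"yaw":0},{"linear":[-7,7.3,0],"yaw":0},{"linear":[-9,9.5,0],"yaw":0},{"linear":[-9.6,10,0],"yaw":0},{"linear":[-9.6,10,0],"yaw":0}]'
python3 -m inch '[{"linear":[0,0,0],"yaw":0},{"linear":[0,0,0],"yaw":0},{"linear":[0,0,0],"yaw":0}]'
python3 - <<'E'
from h import *
p,d,C=stack([(130,145),(90,104),(45,58)],save='w6')
E
```

```text
t: 10.02
position: [521.7, -5.9, 263.0]
eef_rot: [-179.9, -0.1, 21.9]
ft_force: [1.0, -0.4, 1.2]
opening: 0.818
grip_force: 0.0
t: 10.65
position: [470.8, -132.8, 262.3]
eef_rot: [-179.8, -0.0, 21.9]
ft_force: [-0.3, -0.4, 0.6]
opening: 0.816
grip_force: 0.0
t: 11.02
position: [470.9, -132.3, 261.8]
eef_rot: [-179.8, 0.0, 22.0]
ft_force: [0.3, 1.1, -1.1]
opening: 0.823
grip_force: 0.0
tool [ 470.9 -132.3  261.8] [-179.81    0.     21.98] 11.075
130 2300 [ 466.9 -128.2  135.3] [43.9 43.2 10.4]
90 664 [ 471.9 -128.5   96.9] [43.6 54.9 13.8]
45 637 [ 473.9 -128.8   51.4] [52.5 67.3 12.8]
ring [516.6 -96.8  45.8  49. ] [269. 154.]
ring [ 566.8 -281.1   86.9   97. ] [448. 150.]
ring [ 615.  -126.5   53.6   80.1] [334.  42.]
ring [567.1  86.9  83.   83.8] [108.  31.]
```

```bash
python3 -m inch '[{"linear":[-0.2,-0.5,2],"yaw":0},{"linear":[-0.2,-0.5,5],"yaw":0},{"linear":[-0.2,-0.5,8],"yaw":0},{"linear":[-0.2,-0.5,9],"yaw":0},{"linear":[-0.2,-0.5,9],"yaw":0}]'
python3 - <<'E'
from h import *
p,d,C=stack([(130,145)],save='w7')
E
```

```text
t: 11.7
position: [466.6, -128.6, 171.7]
eef_rot: [-179.8, 0.0, 21.9]
ft_force: [0.0, 0.3, 0.3]
opening: 0.823
grip_force: 0.0
tool [ 466.6 -128.6  171.7] [-1.7984e+02 -2.0000e-02  2.1930e+01] 11.75
130 5122 [ 467.2 -128.3  135. ] [43.7 43.7 10. ]
ring [566.7  86.8  82.3  82.9] [51. 19.]
```

View pics/w7.png

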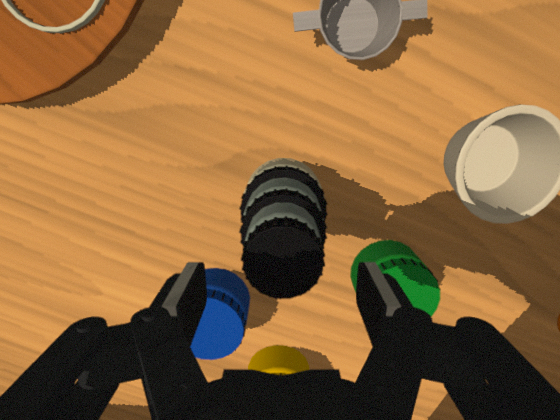

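The small jar's cap (284,260) is centred between the pads (205 and 358). Descend and close.

```bash
python3 -m inch '[{"linear":[0,0,1.5],"yaw":0},{"linear":[0,0,3],"yaw":0},{"linear":[0,0,4],"yaw":0},{"linear":[0,0,4.3],"yaw":0},{"linear":[0,0,4.3],"yaw":0}]'
python3 -m inch '[{"linear":[0,0,0],"yaw":0},{"linear":[0,0,0],"yaw":0},{"linear":[0,0,0],"yaw":0},{"linear":[0,0,0],"yaw":0},{"linear":[0,0,0],"yaw":0}]' 3.5
python3 -m inch '[{"linear":[0,0,0],"yaw":0},{"linear":[0,0,-0.3],"yaw":0},{"linear":[0,0,-0.8],"yaw":0},{"linear":[0,0,-1.5],"yaw":0},{"linear":[0,0,-2],"yaw":0}]'
```

```text
t: 12.38
position: [466.7, -128.6, 128.6]
eef_rot: [-179.8, 0.0, 21.9]
ft_force: [-0.2, -0.5, 0.0]
opening: 0.817
grip_force: 0.0
t: 13.0
position: [467.6, -128.9, 129.7]
eef_rot: [-179.9, -0.1, 21.9]
ft_force: [-0.8, -1.2, 6.0]
opening: 0.487
grip_force: 61.3
t: 13.62
position: [466.9, -128.7, 149.4]
eef_rot: [-179.8, -0.0, 21.9]
ft_force: [0.4, 0.7, -1.4]
opening: 0.486
grip_force: 60.8
```

```bash
python3 -m inch '[{"linear":[0.5,-0.9,0],"yaw":0},{"linear":[1.5,-2.6,0],"yaw":0},{"linear":[3,-5.2,0],"yaw":0},{"linear":[5,-8.7,0],"yaw":0},{"linear":[7,-12.2,0],"yaw":0}]'
python3 -m inch '[{"linear":[2,-3.5,0],"yaw":0},{"linear":[4,-7,0],"yaw":0},{"linear":[6,-10.4,0],"yaw":0},{"linear":[7.8,-13.6,0],"yaw":0},{"linear":[9,-15.7,0],"yaw":0}]'
python3 -m inch '[{"linear":[0.4,-0.6,0],"yaw":0},{"linear":[0.5,-0.9,0],"yaw":0},{"linear":[0.5,-0.9,0],"yaw":0},{"linear":[0.5,-0.9,0],"yaw":0}]'
python3 - <<'E'
from h import *
p,d,C=stack([],save='w8')
E
```

```text
t: 14.25
position: [486.1, 12.3, 149.2]
eef_rot: [-179.8, -0.0, 21.9]
ft_force: [0.4, 0.5, -2.1]
opening: 0.485
grip_force: 60.8
t: 14.88
position: [510.7, 192.2, 149.5]
eef_rot: [-179.8, 0.0, 22.0]
ft_force: [-0.1, -1.0, -0.1]
opening: 0.487
grip_force: 60.8
t: 15.38
position: [512.3, 199.3, 149.8]
eef_rot: [-179.8, 0.0, 21.9]
ft_force: [0.2, -0.6, 0.1]
opening: 0.484
grip_force: 60.9
tool [512.3 199.3 149.8] [-1.7982e+02  1.0000e-02  2.1860e+01] 15.425
ring [506.7 202.2  57.9  88.1] [272. 224.]
ring [567.6  88.2  85.1  87.4] [449. 200.]
ring [676.9 139.4  67.5  71.2] [463.  44.]
ring [622.3 252.9  48.6  49.4] [269.  40.]
```

```bash
python3 -m inch '[{"linear":[0.05,-0.05,1],"yaw":0},{"linear":[0.05,-0.05,3],"yaw":0},{"linear":[0.05,-0.05,5],"yaw":0},{"linear":[0.05,-0.05,6.5],"yaw":0},{"linear":[0.05,-0.05,7],"yaw":0}]'
python3 - <<'E'
from h import *
p,d,C=stack([],save='w9')
E
```

```text
t: 16.05
position: [511.8, 200.6, 78.5]
eef_rot: [-179.8, 0.1, 21.9]
ft_force: [0.1, -0.5, -0.5]
opening: 0.488
grip_force: 60.9
tool [511.8 200.6  78.5] [-1.7982e+02  1.0000e-01  2.1910e+01] 16.1
ring [567.1  90.4  80.2  83. ] [492. 239.]
ring [620.9 252.5  45.9  48.3] [266.  35.]
```

View pics/w9.png

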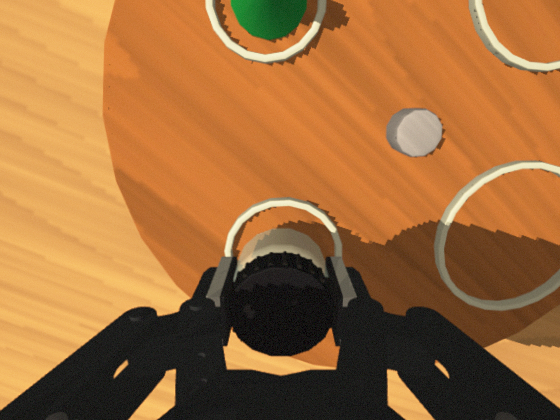

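The jar (283,300) hangs upright and centred over its ring (284,230). I'll lower it to contact and release.

```bash
python3 -m inch '[{"linear":[0.05,0,0.5],"yaw":0},{"linear":[0.05,0,1],"yaw":0},{"linear":[0.05,0,1.3],"yaw":0},{"linear":[0.05,0,1.4],"yaw":0},{"linear":[0.05,0,1.45],"yaw":0}]'
python3 -m inch '[{"linear":[0,0,0.05],"yaw":0},{"linear":[0,0,0.1],"yaw":0},{"linear":[0,0,0.1],"yaw":0},{"linear":[0,0,0.1],"yaw":0}]'
```

```text
t: 16.73
position: [513.1, 201.2, 65.3]
eef_rot: [-179.8, -0.0, 21.9]
ft_force: [0.4, 0.1, -2.3]
opening: 0.486
grip_force: 60.9
t: 17.23
position: [513.0, 201.2, 64.3]
eef_rot: [-179.8, -0.0, 21.9]
ft_force: [1.0, -0.5, -1.4]
opening: 0.489
grip_force: 60.9
```

```bash
python3 -m inch '[{"linear":[0,0,0.05],"yaw":0},{"linear":[0,0,0.05],"yaw":0},{"linear":[0,0,0.1],"yaw":0},{"linear":[0,0,0.1],"yaw":0},{"linear":[0,0,0.1],"yaw":0}]'
python3 -m inch '[{"linear":[0,0,0.05],"yaw":0},{"linear":[0,0,0.05],"yaw":0},{"linear":[0,0,0.05],"yaw":0}]'
```

```text
t: 17.85
position: [513.0, 201.2, 63.7]
eef_rot: [-179.8, -0.0, 21.9]
ft_force: [-1.4, -0.8, 5.6]
opening: 0.487
grip_force: 61.4
t: 18.23
position: [513.0, 201.2, 63.7]
eef_rot: [-179.8, -0.0, 21.9]
ft_force: [-3.3, -2.5, 9.7]
opening: 0.484
grip_force: 62.0
```

```bash
python3 -m inch '[{"linear":[0,0,-0.1],"yaw":0},{"linear":[0,0,-0.1],"yaw":0},{"linear":[0,0,-0.1],"yaw":0},{"linear":[0,0,-0.1],"yaw":0},{"linear":[0,0,-0.1],"yaw":0}]' 7
python3 -m inch '[{"linear":[0,0,-1],"yaw":0},{"linear":[0,0,-4],"yaw":0},{"linear":[0,0,-8],"yaw":0},{"linear":[0,0,-13],"yaw":0},{"linear":[0,0,-18],"yaw":0}]'
python3 - <<'E'
from h import *
p,d,C=stack([(67,77)],c=(513,200),save='w10')
E
```

```text
t: 18.85
position: [513.0, 201.2, 63.7]
eef_rot: [-179.8, 0.0, 21.9]
ft_force: [-0.7, 1.1, 1.2]
opening: 0.817
grip_force: 0.0
t: 19.48
position: [513.0, 200.6, 246.1]
eef_rot: [-179.8, -0.0, 21.9]
ft_force: [0.6, 0.7, -0.3]
opening: 0.816
grip_force: 0.0
tool [513.  200.6 246.1] [-179.83   -0.58   21.92] 19.525
67 1624 [512.6 202.3  70.7] [43.  43.2  7.2]
ring [476.8 -91.8  48.3  56.7] [501. 302.]
ring [511.9 199.6  60.3  61.9] [272. 172.]
ring [567.8  86.9  82.1  83.7] [404. 160.]
ring [623.  253.3  49.6  49.9] [272.  54.]
ring [679.8 138.5  74.4  75. ] [413.  44.]
```

```bash
python3 -m inch '[{"linear":[-1.5,2.6,0],"yaw":0},{"linear":[-4,7,0],"yaw":0},{"linear":[-6.7,11.7,0],"yaw":0},{"linear":[-9.4,16.5,0],"yaw":0},{"linear":[-12,21,0],"yaw":0}]' 8.2
python3 -m inch '[{"linear":[-2.5,4.4,0],"yaw":0},{"linear":[-4,7,0],"yaw":0},{"linear":[-4.5,7.8,0],"yaw":0},{"linear":[-4.5,7.8,0],"yaw":0},{"linear":[-4.5,7.8,0],"yaw":0}]'
python3 - <<'E'
from h import *
p,d,C=stack([(92,104),(45,58)],save='w11')
E
```

```text
t: 20.15
position: [479.9, -40.6, 243.8]
eef_rot: [-179.9, -0.1, 21.9]
ft_force: [0.8, -0.2, 0.8]
opening: 0.962
grip_force: 0.0
t: 20.78
position: [467.8, -127.2, 243.0]
eef_rot: [-179.8, -0.0, 22.0]
ft_force: [1.2, 0.5, -0.0]
opening: 0.962
grip_force: 0.0
tool [ 467.8 -127.2  243. ] [-1.798e+02 -1.000e-02  2.201e+01] 20.825
92 3190 [ 466.3 -128.9   96.4] [55.1 55.7  8.4]
45 703 [ 474.2 -128.4   51.5] [52.7 66.9 12.9]
ring [ 567.6 -281.5   85.1   98.8] [460. 151.]
ring [ 614.9 -126.5   53.6   80. ] [343.  37.]
ring [566.5  86.8  82.3  83.2] [103.  29.]
```

```bash
python3 -m inch '[{"linear":[-0.2,0.1,3],"yaw":0},{"linear":[-0.2,0.1,6.5],"yaw":0},{"linear":[-0.2,0.1,9.5],"yaw":0},{"linear":[-0.2,0.1,10.5],"yaw":0},{"linear":[-0.2,0.1,10.5],"yaw":0}]'
python3 - <<'E'
from h import *
p,d,C=stack([(92,104)],save='w12')
E
```

```text
t: 21.45
position: [466.0, -128.9, 137.8]
eef_rot: [-179.8, 0.0, 22.0]
ft_force: [0.4, 0.3, 0.5]
opening: 0.956
grip_force: 0.0
tool [ 466.  -128.9  137.8] [-1.7984e+02 -3.0000e-02  2.1960e+01] 21.5
92 7577 [ 466.2 -129.    96.1] [55.8 55.1  8.1]
```

View pics/w12.png

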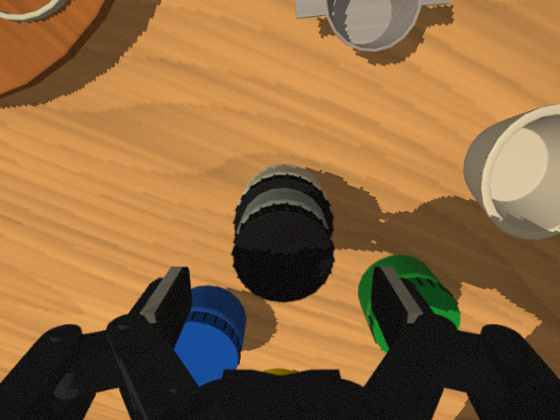

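The medium cap (284,252) is centred between the pads (187 and 378), and the fingers stay above the green and blue jars. Descend, grip and lift.

```bash
python3 -m inch '[{"linear":[0,0,2],"yaw":0},{"linear":[0,0,4],"yaw":0},{"linear":[0,0,5.2],"yaw":0},{"linear":[0,0,5.5],"yaw":0},{"linear":[0,0,5.5],"yaw":0}]'
python3 -m inch '[{"linear":[0,0,0],"yaw":0},{"linear":[0,0,0],"yaw":0},{"linear":[0,0,0],"yaw":0},{"linear":[0,0,0],"yaw":0},{"linear":[0,0,0],"yaw":0}]' 4.7
python3 -m inch '[{"linear":[0,0,0],"yaw":0},{"linear":[0,0,-0.3],"yaw":0},{"linear":[0,0,-1.2],"yaw":0},{"linear":[0,0,-2.5],"yaw":0},{"linear":[0,0,-3.5],"yaw":0}]'
```

```text
t: 22.12
position: [466.4, -129.4, 83.4]
eef_rot: [-179.8, -0.0, 21.9]
ft_force: [0.3, 0.2, 0.4]
opening: 0.959
grip_force: 0.0
t: 22.75
position: [466.7, -129.5, 83.9]
eef_rot: [-179.9, -0.1, 21.9]
ft_force: [-2.2, -0.5, 7.0]
opening: 0.628
grip_force: 63.6
t: 23.38
position: [466.4, -129.5, 119.1]
eef_rot: [-179.8, -0.0, 21.9]
ft_force: [-0.3, -0.4, -1.8]
opening: 0.63
grip_force: 63.2
```

```bash
python3 -m inch '[{"linear":[0.9,-0.5,0],"yaw":0},{"linear":[2.7,-1.5,0],"yaw":0},{"linear":[5.4,-3.1,0],"yaw":0},{"linear":[8.8,-5,0],"yaw":0},{"linear":[12.3,-7,0],"yaw":0}]'
python3 -m inch '[{"linear":[3.5,-2,0],"yaw":0},{"linear":[7,-4,0],"yaw":0},{"linear":[10.5,-6,0],"yaw":0},{"linear":[13.6,-7.7,0],"yaw":0},{"linear":[15.9,-9,0],"yaw":0}]'
python3 -m inch '[{"linear":[1,-0.5,0],"yaw":0},{"linear":[1.5,-0.9,0],"yaw":0},{"linear":[1.5,-0.9,0],"yaw":0},{"linear":[1.5,-0.9,0],"yaw":0},{"linear":[1.5,-0.9,0],"yaw":0}]'
python3 - <<'E'
from h import *
p,d,C=stack([],save='w13')
E
```

```text
t: 24.0
position: [554.8, -17.1, 117.8]
eef_rot: [-179.8, 0.0, 21.9]
ft_force: [0.5, 0.1, -1.3]
opening: 0.632
grip_force: 63.3
t: 24.62
position: [668.6, 126.5, 117.6]
eef_rot: [-179.8, 0.0, 22.0]
ft_force: [0.2, -0.1, -0.6]
opening: 0.629
grip_force: 63.2
t: 25.25
position: [678.2, 137.6, 118.6]
eef_rot: [-179.8, 0.0, 21.9]
ft_force: [-0.4, -0.0, -0.8]
opening: 0.627
grip_force: 63.2
tool [678.2 137.6 118.6] [-179.82   -0.     21.88] 25.3
ring [624.3 252.1  49.   50.5] [ 94. 238.]
ring [677.7 139.4  75.8  83.1] [278. 228.]
```

View pics/w13.png

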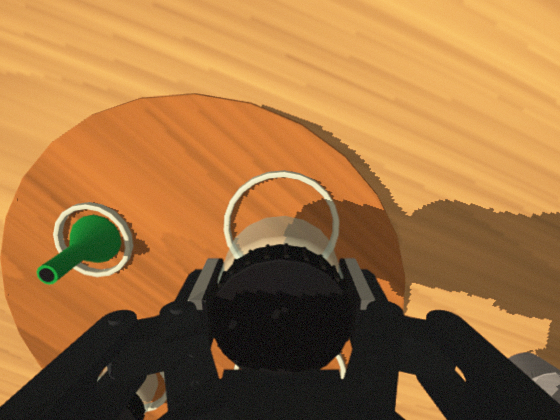

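The medium jar (283,310) is held level and its ring (281,220) is aligned with it. The funnel stands untouched (95,240).

```bash
python3 -m inch '[{"linear":[0.1,-0.05,1],"yaw":0},{"linear":[0.1,-0.05,2.5],"yaw":0},{"linear":[0.1,-0.05,4],"yaw":0},{"linear":[0.1,-0.05,4.9],"yaw":0},{"linear":[0.1,-0.05,5.1],"yaw":0}]'
python3 -m inch '[{"linear":[0,0,0.1],"yaw":0},{"linear":[0,0,0.15],"yaw":0},{"linear":[0,0,0.2],"yaw":0},{"linear":[0,0,0.25],"yaw":0},{"linear":[0,0,0.25],"yaw":0}]'
python3 -m inch '[{"linear":[0,0,0.05],"yaw":0},{"linear":[0,0,0.1],"yaw":0},{"linear":[0,0,0.1],"yaw":0},{"linear":[0,0,0.1],"yaw":0}]'
```

```text
t: 25.92
position: [678.4, 139.1, 66.0]
eef_rot: [-179.8, 0.1, 21.9]
ft_force: [-0.6, -0.2, -2.5]
opening: 0.631
grip_force: 63.2
t: 26.55
position: [679.2, 139.2, 65.0]
eef_rot: [-179.8, -0.0, 21.9]
ft_force: [-0.3, 0.1, -1.7]
opening: 0.632
grip_force: 63.2
t: 27.05
position: [679.1, 139.2, 64.0]
eef_rot: [-179.8, -0.0, 21.9]
ft_force: [-1.1, -0.1, 0.2]
opening: 0.632
grip_force: 63.4
```

```bash
python3 -m inch '[{"linear":[0,0,0.05],"yaw":0},{"linear":[0,0,0.1],"yaw":0},{"linear":[0,0,0.1],"yaw":0},{"linear":[0,0,0.1],"yaw":0}]'
python3 -m inch '[{"linear":[0,0,0],"yaw":0},{"linear":[0,0,0],"yaw":0},{"linear":[0,0,-0.05],"yaw":0},{"linear":[0,0,-0.05],"yaw":0},{"linear":[0,0,-0.05],"yaw":0}]' 8.2
python3 -m inch '[{"linear":[0,0,-1],"yaw":0},{"linear":[0,0,-4],"yaw":0},{"linear":[0,0,-8],"yaw":0},{"linear":[0,0,-13],"yaw":0},{"linear":[0,0,-18],"yaw":0}]'
python3 - <<'E'
from h import *
p,d,C=stack([(72,85)],c=(679,139),save='w14')
E
```

```text
t: 27.55
position: [679.2, 139.2, 64.0]
eef_rot: [-179.8, -0.0, 21.9]
ft_force: [-3.7, -1.4, 6.4]
opening: 0.627
grip_force: 64.3
t: 28.18
position: [679.1, 139.2, 63.3]
eef_rot: [-179.8, 0.0, 21.9]
ft_force: [0.1, 0.0, 0.3]
opening: 0.96
grip_force: 0.0
t: 28.8
position: [679.2, 138.7, 245.8]
eef_rot: [-179.8, -0.0, 21.9]
ft_force: [0.9, -0.5, -0.3]
opening: 0.962
grip_force: 0.0
tool [679.2 138.7 245.8] [-179.93   -0.6    21.92] 28.85
72 2775 [678.8 140.2  76.5] [55.2 55.5  8.6]
ring [ 624.1 -131.2   45.5   68. ] [477. 311.]
ring [566.4  86.5  86.5  87.5] [287. 291.]
ring [623.2 254.3  47.   49.6] [155. 182.]
ring [677.8 137.3  72.9  75.2] [270. 167.]
```

```bash
python3 -m inch '[{"linear":[-2.5,1.4,0],"yaw":0},{"linear":[-7,4,0],"yaw":0},{"linear":[-12,6.8,0],"yaw":0},{"linear":[-17,9.7,0],"yaw":0},{"linear":[-22,12.5,0],"yaw":0}]' 8.54
python3 -m inch '[{"linear":[-4.5,2.6,1],"yaw":0},{"linear":[-7,4,2],"yaw":0},{"linear":[-7.7,4.4,3],"yaw":0},{"linear":[-7.7,4.4,3],"yaw":0},{"linear":[-7.7,4.4,3],"yaw":0}]'
python3 - <<'E'
from h import *
p,d,C=stack([(45,58)],save='w15')
E
```

```text
t: 29.48
position: [520.9, -60.7, 243.7]
eef_rot: [-179.9, -0.1, 21.9]
ft_force: [0.6, -0.8, 2.0]
opening: 1.002
grip_force: 0.0
t: 30.1
position: [467.8, -128.3, 213.3]
eef_rot: [-179.8, -0.0, 22.0]
ft_force: [0.0, -0.4, 0.1]
opening: 0.998
grip_force: 0.0
tool [ 467.8 -128.3  213.3] [-1.7983e+02 -5.0000e-02  2.2000e+01] 30.15
45 4286 [ 466.4 -128.6   49.9] [67.4 66.7  9.5]
ring [ 332.2 -107.4   68.2   68.9] [209. 327.]
ring [ 612.6 -129.    45.8   79.6] [345.  32.]
ring [566.3  86.7  81.9  82.6] [84. 25.]
```

View pics/w15.png

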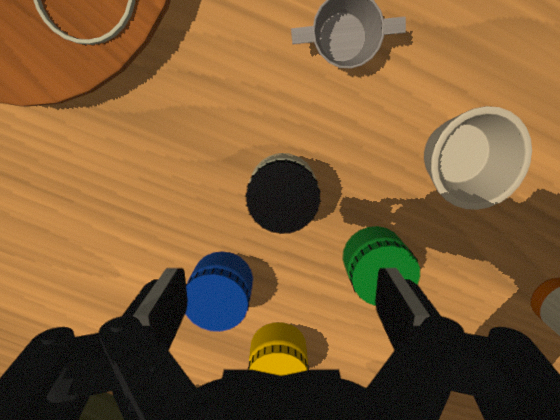

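The large jar's cap (284,195) is alone now. The blue (219,290) and green (381,262) jars lie behind the jaw line. I'll go down in two stages.

```bash
python3 -m inch '[{"linear":[-0.1,0,3],"yaw":0},{"linear":[-0.1,0,6.5],"yaw":0},{"linear":[-0.1,0,10],"yaw":0},{"linear":[-0.1,0,12],"yaw":0},{"linear":[-0.1,0,12],"yaw":0}]'
python3 - <<'E'
from h import *
p,d,C=stack([(45,58)],save='w16')
E
```

```text
t: 30.78
position: [465.2, -127.9, 91.7]
eef_rot: [-179.7, 0.1, 22.0]
ft_force: [-0.4, -0.3, 0.1]
opening: 1.004
grip_force: 0.0
tool [ 465.2 -127.9   91.7] [-1.7978e+02  4.0000e-02  2.1990e+01] 30.825
45 11283 [ 467.3 -129.3   49.8] [66.3 67.4  9.5]
```

View pics/w16.png

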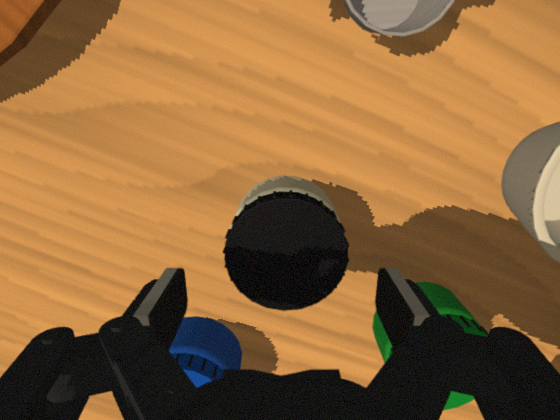

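The jar (286,250) sits about 2 mm off the pads' middle, which I'll correct. First I check the clearance to the green and blue jars in the tool frame.

Run:
```python
from h import *
T=tool();W=onplane(cal('top'),[[379,241],[320,278]],54)
print(W.round(),((W-T[:3,3])@T[:3,:3]).round())
```

```text
[[ 431. -250.   54.]
 [ 342. -109.   54.]] [[ -78.  100.   39.]
 [-108.  -64.   39.]]
```

```bash
python3 -m inch '[{"linear":[0.1,0.2,0.5],"yaw":0},{"linear":[0.1,0.2,2],"yaw":0},{"linear":[0.1,0.2,4],"yaw":0},{"linear":[0.1,0.2,5.6],"yaw":0},{"linear":[0.1,0.2,5.7],"yaw":0}]'
python3 -m inch '[{"linear":[0,0,0],"yaw":0},{"linear":[0,0,0],"yaw":0},{"linear":[0,0,0],"yaw":0},{"linear":[0,0,0],"yaw":0},{"linear":[0,0,0],"yaw":0}]' 5.8
python3 -m inch '[{"linear":[0,0,0],"yaw":0},{"linear":[0,0,-0.3],"yaw":0},{"linear":[0,0,-1.5],"yaw":0},{"linear":[0,0,-3.5],"yaw":0},{"linear":[0,0,-5.5],"yaw":0}]'
python3 -m inch '[{"linear":[0,0,-1.3],"yaw":0},{"linear":[0,0,-1.5],"yaw":0}]'
```

```text
t: 31.45
position: [466.3, -129.9, 34.6]
eef_rot: [-179.7, 0.1, 21.9]
ft_force: [0.4, -0.0, -0.1]
opening: 1.002
grip_force: 0.0
t: 32.08
position: [467.9, -130.3, 36.7]
eef_rot: [-179.9, -0.1, 21.9]
ft_force: [-2.6, 1.1, 6.4]
opening: 0.769
grip_force: 67.7
t: 32.7
position: [467.5, -130.4, 92.0]
eef_rot: [-179.8, -0.0, 21.9]
ft_force: [0.5, -0.2, -1.5]
opening: 0.765
grip_force: 67.0
t: 32.95
position: [468.3, -130.7, 107.0]
eef_rot: [-179.9, -0.1, 21.9]
ft_force: [0.2, -0.5, -2.3]
opening: 0.767
grip_force: 67.1
```

```bash
python3 -m inch '[{"linear":[0.6,-0.5,0],"yaw":0},{"linear":[1.8,-1.7,0],"yaw":0},{"linear":[3.6,-3.4,0],"yaw":0},{"linear":[5.7,-5.4,0],"yaw":0},{"linear":[7.8,-7.4,0],"yaw":0}]'
python3 -m inch '[{"linear":[2.1,-2,0],"yaw":0},{"linear":[4.2,-4,0],"yaw":0},{"linear":[6.3,-6,0],"yaw":0},{"linear":[8.2,-7.8,0],"yaw":0},{"linear":[9.4,-9,0],"yaw":0}]'
python3 -m inch '[{"linear":[0.1,0,0],"yaw":0},{"linear":[0.1,0,0],"yaw":0},{"linear":[0.1,0,0],"yaw":0},{"linear":[0.1,0,0],"yaw":0}]'
python3 - <<'E'
from h import *
p,d,C=stack([],save='w17')
E
```

```text
t: 33.58
position: [512.4, -30.7, 105.4]
eef_rot: [-179.8, 0.1, 22.0]
ft_force: [-0.4, 0.7, -1.4]
opening: 0.767
grip_force: 67.1
t: 34.2
position: [565.9, 88.1, 105.6]
eef_rot: [-179.8, 0.1, 22.0]
ft_force: [-0.5, -0.3, -2.0]
opening: 0.764
grip_force: 67.0
t: 34.7
position: [566.6, 85.6, 106.5]
eef_rot: [-179.8, 0.0, 21.9]
ft_force: [-0.2, 0.0, -1.4]
opening: 0.767
grip_force: 67.1
tool [566.6  85.6 106.5] [-179.82   -0.     21.87] 34.75
ring [516.2 198.   54.8  56.3] [ 92. 237.]
ring [573.9  89.3  74.4  87.2] [282. 219.]
ring [678.8 139.1  70.4  71.6] [270.  51.]
```

View pics/w17.png

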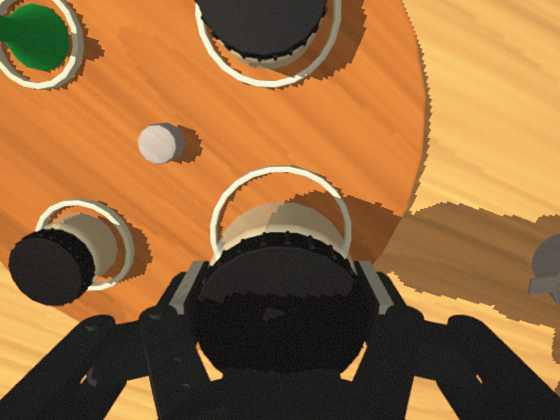

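The large jar (283,300) is held level over its ring (281,215). The funnel, small jar and medium jar stand in their rings. Lower slowly.

```bash
python3 -m inch '[{"linear":[0.05,0,0.7],"yaw":0},{"linear":[0.05,0,1.8],"yaw":0},{"linear":[0.05,0,2.8],"yaw":0},{"linear":[0.05,0,3.3],"yaw":0},{"linear":[0.05,0,3.4],"yaw":0}]'
python3 -m inch '[{"linear":[0,0,0.05],"yaw":0},{"linear":[0,0,0.1],"yaw":0},{"linear":[0,0,0.15],"yaw":0},{"linear":[0,0,0.2],"yaw":0},{"linear":[0,0,0.2],"yaw":0}]'
python3 -m inch '[{"linear":[0,0,0.05],"yaw":0},{"linear":[0,0,0.1],"yaw":0},{"linear":[0,0,0.1],"yaw":0},{"linear":[0,0,0.1],"yaw":0}]'
```

```text
t: 35.38
position: [566.8, 86.6, 71.7]
eef_rot: [-179.8, 0.1, 21.9]
ft_force: [-0.3, 1.0, -2.2]
opening: 0.767
grip_force: 67.1
t: 36.0
position: [567.2, 86.6, 70.4]
eef_rot: [-179.8, -0.0, 21.9]
ft_force: [-0.4, -0.5, -1.8]
opening: 0.769
grip_force: 67.1
t: 36.5
position: [567.2, 86.6, 69.4]
eef_rot: [-179.8, 0.0, 21.9]
ft_force: [-0.3, -0.5, -2.4]
opening: 0.774
grip_force: 67.1
```

```bash
python3 -m inch '[{"linear":[0,0,0.05],"yaw":0},{"linear":[0,0,0.1],"yaw":0},{"linear":[0,0,0.1],"yaw":0},{"linear":[0,0,0.1],"yaw":0}]'
python3 -m inch '[{"linear":[0,0,0.05],"yaw":0},{"linear":[0,0,0.05],"yaw":0},{"linear":[0,0,0.05],"yaw":0},{"linear":[0,0,0.05],"yaw":0}]'
```

```text
t: 37.0
position: [567.2, 86.6, 68.8]
eef_rot: [-179.8, -0.0, 21.9]
ft_force: [-2.0, -0.0, 5.5]
opening: 0.766
grip_force: 67.7
t: 37.5
position: [567.2, 86.6, 68.7]
eef_rot: [-179.8, -0.0, 21.9]
ft_force: [-4.3, -1.0, 9.0]
opening: 0.769
grip_force: 68.5
```

```bash
python3 -m inch '[{"linear":[0,0,-0.05],"yaw":0},{"linear":[0,0,-0.05],"yaw":0},{"linear":[0,0,-0.05],"yaw":0},{"linear":[0,0,-0.05],"yaw":0},{"linear":[0,0,-0.05],"yaw":0}]' 8.54
python3 -m inch '[{"linear":[0,0,-1],"yaw":0},{"linear":[0,0,-4],"yaw":0},{"linear":[0,0,-8],"yaw":0},{"linear":[0,0,-13],"yaw":0},{"linear":[0,0,-18],"yaw":0}]'
python3 -m inch '[{"linear":[-1.5,0,-3],"yaw":0},{"linear":[-4,0,-5],"yaw":0},{"linear":[-7,0,-5],"yaw":0},{"linear":[-9,0,-5],"yaw":0},{"linear":[-9,0,-5],"yaw":0}]'
python3 - <<'E'
from h import *
p,d,C=stack([(78,92)],c=(567,87),save='w18')
P,uv=cloud(C,d,np.ones(d.shape,bool))
for n,c,a,b in(('large',(567,87),81,90),('medium',(679,139),75,84),('small',(513,201),69,77),('funnel',(623,252),78,90)):
    k=(np.hypot(*(P[:,:2]-c).T)<45)&(P[:,2]>a)&(P[:,2]<b);print(n,((P[k].max(0)+P[k].min(0))/2).round(1),np.median(P[k][:,2]))
E
```

```text
t: 38.12
position: [567.2, 86.6, 68.3]
eef_rot: [-179.8, 0.0, 21.9]
ft_force: [0.4, 0.1, 0.5]
opening: 0.996
grip_force: 0.0
t: 38.75
position: [567.2, 86.0, 250.7]
eef_rot: [-179.8, -0.0, 21.9]
ft_force: [-0.4, 0.4, -0.2]
opening: 0.998
grip_force: 0.0
t: 39.38
position: [483.2, 52.0, 299.5]
eef_rot: [-179.8, -0.1, 21.9]
ft_force: [0.7, 1.0, 0.3]
opening: 0.998
grip_force: 0.0
tool [483.2  52.  299.5] [-1.7984e+02 -9.0000e-02  2.1900e+01] 39.425
78 3773 [566.2  87.   83.7] [66.4 66.9  6. ]
ring [ 332.8 -120.5   53.9   61.2] [371. 331.]
ring [ 615.7 -124.2   53.3   80.4] [468. 126.]
ring [514.  202.7  55.   60.9] [169.  76.]
ring [567.4  87.1  82.8  83.2] [268.  88.]
large [566.2  87.   83.9] 84.1121349388244Traceback (most recent call last):
  File "<stdin>", line 5, in <module>
    return umr_maximum(a, axis, None, out, keepdims, initial, where)
ValueError: zero-size array to reduction operation maximum which has no identity
```

View pics/w18.png

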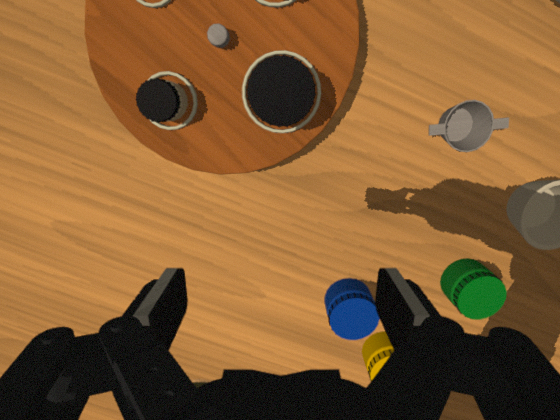

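The large jar stands in its ring (282,91), within about 1 mm. The small jar is in its ring (162,100). The arm is clear and nothing else has moved.

```bash
python3 -c "
from plant import manip
print(manip.job_done())"
```

```text
the job is handed in; nothing more can be done
None
```

The funnel and the three jars each stand upright and released in their own rings, all measured within about 3 mm of centre. I never touched the mortar or the strainer, and I handed the job in at about 39 s; it returned no verdict.

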